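# Unlock the probe fixture and hold its arm raised

## Robot

A 6-joint arm with a two-finger parallel gripper is mounted at the origin on the work surface. World frame = base frame: x ahead of the robot, y to its left, z up, the work surface at z = 0. Lengths are in m, angles in rad, forces in N, time in s.
With the tool pointing down it reaches from about 0.325 to 0.775 m from the base axis. Payload 5.5 kg.
Tool frame: the origin (TCP) lies midway between the tips of the shut fingers; the grasp point (between the pads) lies 19 mm behind it; z points along the fingers, x is the direction in which the jaws open and shut, and the axes are right-handed (so a half turn about z gives the same grasp; the last joint's range is limited). The gripper opens to 88 mm and grips with 3 to 60 N. Pads are 20 mm wide; open, the fingers measure 115 mm over their backs; the gripper's body (75 mm by 178 mm) begins 61 mm behind the grasp point.
Start: joints at [1.141, 0.091, 1.231, -0, 1.82, -0.057], TCP at [0.219, 0.559, 0.223] pointing down, gripper open.
Joint ranges: [-2.87, 2.87], [-0.86, 2.18], [0.17, 2.46], [-1.51, 4.65], [0.06, 2.69], [-2.65, 2.65]. Speed limits (rad/s): [2.57, 2.57, 3.01, 3.14, 3.14, 3.14].

## Interface

Orientations are given as a unit quaternion [w, x, y, z].
In Python, from station import bot, optics, ticket gives the robot as it stands. The module is installed in compiled form; this text tells all that it offers.
- The arm moves only by the shell command python3 -m handwheel 'ROWS' [FORCE]. ROWS is JSON, a list of rows, each a list of 5 numbers: the shift along the tool's x, y, z in units of 25 mm (1.0 is 25 mm), then the turn about the tool's z in units of 8 degrees (1.0 is 8 degrees), then the opening, from 0 (shut) to 1 (fully open). In form: [[x, y, z, spin, jaw], ...]. A call has 1 to 5 rows; each row is the pose to reach, as a shift and turn from the pose commanded when the call began, along the tool's axes at that moment; what a row does not reach only later rows make up. A row lasts 1/10 s, in which the tool goes at most 50 mm and 8.59 degrees, less where a joint would pass 70% of its speed; a pose out of reach is approached as far as the arm can. A call with a gripper value outside its range is refused whole. The fingers move at their own pace and stop on an object; FORCE is the grip in N (left out, the last holds). Time passes only in rows, so rows that repeat a pose let the fingers close. It gives the time, the measured TCP pose, the force and the opening at its end, in the units of the state.
- bot.observe(): the state, without advancing time (a new reading comes with each control period).
- optics.capture(name): name is "side" or "top"; returns a dict with "image" (384x512x3 uint8, blue, green, red), "fx", "fy", "cx", "cy" (pixels), "k1" (the pictures are not rectified: a ray, as slopes to the right and down, at radius r is drawn at 1 + k1 r^2 times it, then the intrinsics apply), "T" (4x4, takes a point from camera to world coordinates). Camera axes: x right, y down, z forward; pixel columns grow to the right and rows downward; lengths in m; the calibration is good to about 2 mm. A picture is of the moment at which its call begins. There is no depth.
- ticket.hand_in(): hands the job in, once; it reports no verdict.
The state is a dict: "clock": time; "joints": joint angles; "dq": joint speeds; "tau": joint torques, N m; "tcp_pos": TCP position; "ee_rot": TCP orientation; "contact_force": force on the tool from outside, world axes, zero at the start; "moment": the same for the moment, N m; "opening": finger opening in m.
Only numpy, scipy, OpenCV 4.12 (cv2) and the standard library are available. Lean on these libraries where they do the work, as an engineer would, in place of code of your own. Each camera call takes 0.05 s, during which the arm holds its last target. There are 200 camera calls.

## Task

Open the pin test fixture: lift the dark steel keeper frame straight up off the two posts on the fixture's arm and set it upright inside the empty tray, letting go of it. Then take hold of the spring latch by its post, pull it sideways as far as it goes, lift the arm off its ball with it until the nose is about 80 mm up, and finish while still holding the arm raised and steady. Leave the tray where it is and do not disturb the other things on the bench.

Things in the scene. Friction and masses are not known exactly. Their poses are not given: they have to be found in the camera images.
- fixture: Fixed test fixture, white box base 280 (x) x 120 (y) x 40 mm with brass pins, a ball stud at its -x end (nearer the robot) and a hinge at its +x end. Over it lies an aluminium arm, top face 107 mm above the bench: a 40 mm wide bar ending in a T-shaped nose plate 56 (x) x 108 (y, -24 to +84) mm at x = -100. Origin: centre of the base's underside; x to the hinge, y to the latch side.
- probe_arm (a joint): Arm's hinge angle, rad: 0 down on the ball, grows as the nose rises, limit 0.9. The axis is parallel to the fixture's y through its x = +120, z = 100 mm, so the posts swing on a radius of 220 mm and lean towards the hinge by this angle; 0.37 is 80 mm up. The arm weighs 0.4 to 0.55 kg, moves freely and falls back if let go.
- latch (a joint): Spring latch in the arm's nose, m: 0 closed, grows as its post is pulled along fixture +y, away from the fixed post; stop at 0.018. Spring 3 N at 0, 6 N at the stop. Its pawl hooks under the ball: the arm cannot rise until the latch is past about 0.011, and it must stay pulled until the nose is about 25 mm up. The latch only slides in the arm, so raising its post raises the arm.
- latch_post (a point): Centre of the top of the latch post (smooth steel, 16 (x) x 12 (y) mm, 45 mm tall above the arm's top face), 152 mm above the bench when the arm is down, at fixture x = -100, y = +45 mm when closed. Moves with latch and arm. Grip it from above across its 12 mm with about 60 N.
- ball_top (a point): Top of the ball on its stud, under the nose of the arm, 86 mm above the bench; does not move.
- keeper: Keeper: loose dark steel frame, 0.1 to 0.17 kg, hung over both posts and lying on the arm's top face, blocking the latch. Flat frame 43 (x) x 83 (y) x 6 mm, about 3 mm play round the posts; in its middle an upright grip fin 10 (x) x 24 (y) mm, its top 78 mm above the frame's underside. Must rise 45 mm to clear the posts. Origin: centre of its underside; axes start as the fixture's.
- tray: Empty open grey tray, loose on the bench, 150 (x) x 170 (y) x 30 mm high, walls and floor about 4 to 5 mm. Origin: centre of its underside. It stands left or right of the fixture.
- meter: Bystander: yellow handheld meter 170 x 80 x 34 mm lying on the bench on the other side from the tray. Origin: centre of underside.
- can: Bystander: small closed jar, 52 mm in diameter, 80 mm tall. Origin: centre of underside.
- screwdriver: Bystander: screwdriver 140 mm long lying on the bench. Origin: on the underside of its middle.
- fixed_post (a point): Centre of the top of the plain post fixed on the arm's nose, over the ball at fixture x = -100, y = 0 mm: steel, 16 (x) x 12 (y) mm, 45 mm tall above the arm's top face. The latch post, of the same size, stands 45 mm from it along +y (33 mm clear between them).

How it is judged:
On the way, in this order (a step that is already met when the one before it is completed fails the run):
1. the keeper stands in the tray, let go (x of keeper in the frame of tray between -0.065 and 0.065 m and y of keeper in the frame of tray between -0.075 and 0.075 m and z of keeper in the frame of tray below 0.015 m and contact force between keeper and the fingers below 0.3 N), for 0.2 s.
2. the latch is pulled aside with the arm still down on its ball (value of joint latch above 0.01 m and value of joint probe_arm below 0.06 rad), for 0.1 s.
3. the arm is lifted well clear of the ball (value of joint probe_arm above 0.26 rad), for 0.1 s.
At the end, for the whole second after the job is handed in: The fingers hold the arm raised and still: hinge at 0.26 to 0.55 rad (nose 57 to 115 mm up), turning slower than 0.05 rad/s, fingers pressing on it with more than 1 N; the keeper stands upright (within 0.2 rad) and at rest on the tray's floor, within its walls (value of joint probe_arm between 0.26 and 0.55 rad and velocity of joint probe_arm between -0.05 and 0.05 rad/s and contact force between fixture and the fingers above 1 N and x of keeper in the frame of tray between -0.065 and 0.065 m and y of keeper in the frame of tray between -0.075 and 0.075 m and z of keeper in the frame of tray below 0.015 m and angle between keeper's own z axis and vertical below 0.2 rad and linear speed of keeper below 0.03 m/s); the arm keeps its last pose, push and grip.
It fails at once if a bystander is pushed more than 30 mm (distance of any of meter, can, screwdriver from where it was at the start of the episode above 0.03 m).
It fails at once if the tray is shoved more than 40 mm (distance of tray from where it was at the start of the episode above 0.04 m).
It also fails if it takes over 58 s, if anything falls off the work surface, if the arm or the gripper's body presses on something with over 40 N, if the wrist force passes 120 N, or if a joint passes its speed limit or range.

## Working session

There is one attempt and no reset: what is moved stays moved. The work goes in short steps, Python scripts to look and compute and a shell command to move; the robot and the scene stay as the last step left them, time stands still between calls to the robot, and variables do not carry over. Pictures are saved under pics/ and viewed, about 8 in all and at most 12, crops included, and the job is handed in when it is done.

```bash
mkdir -p pics; cat > h.py <<'E'
import numpy as np,cv2
from station import bot,optics,ticket
def cap(n,save=None):
    c=optics.capture(n); c['T']=np.array(c['T'])
    if save: cv2.imwrite('pics/'+save+'.png',c['image'])
    return c
def ray(c,u,v):
    d=np.array([(u-c['cx'])/c['fx'],(v-c['cy'])/c['fy']]); s=d.copy()
    for _ in range(30): s=d/(1+c['k1']*(s@s))
    return c['T'][:3,3],c['T'][:3,:3]@np.array([s[0],s[1],1])
def onz(c,u,v,z):
    o,r=ray(c,u,v); return o+r*(z-o[2])/r[2]
def proj(c,p):
    q=np.linalg.inv(c['T'])@np.append(p,1); s=q[:2]/q[2]; s=s*(1+c['k1']*(s@s))
    return np.array([c['cx']+c['fx']*s[0],c['cy']+c['fy']*s[1]])
def tri(c1,p1,c2,p2):
    o1,a=ray(c1,*p1);o2,b=ray(c2,*p2);a/=np.linalg.norm(a);b/=np.linalg.norm(b)
    t=np.linalg.lstsq(np.c_[a,-b],o2-o1,rcond=None)[0]
    x=o1+a*t[0];y=o2+b*t[1];return (x+y)/2,np.linalg.norm(x-y)
E
python3 - <<'E'
from h import *
ims=[]
for n in('top','side'):
    c=cap(n,n+'0');print(n,c['fx'],c['cx'],c['cy'],c['k1'],c['T'].round(3).tolist())
    np.savez(n+'0.npz',**c)
print(bot.observe())
E
```

```text
top 402.6266162401296 255.02145201503046 195.66206568875364 -0.005237485115047707 [[-0.006, -0.98, 0.198, 0.383], [-1.0, 0.008, 0.013, 0.003], [-0.014, -0.198, -0.98, 1.21], [0.0, 0.0, 0.0, 1.0]]
side 483.46056416418384 249.5997639155303 198.89094406602186 -0.11245566769316484 [[0.966, -0.185, 0.182, 0.35], [-0.259, -0.657, 0.707, -0.922], [-0.012, -0.73, -0.683, 1.034], [0.0, 0.0, 0.0, 1.0]]
{'clock': 0.1, 'joints': array([ 1.14131540e+00,  9.17665145e-02,  1.23178491e+00, -9.90073167e-06,
        1.81980045e+00, -5.66747690e-02]), 'dq': array([-0.0006654 , -0.00299276, -0.00239802, -0.001861  ,  0.00050284,
        0.00018924]), 'tau': array([ 2.21390423e-03, -4.47853446e+01, -4.07572460e+01,  7.00299558e-02,
        2.84033257e-02, -1.28664042e-04]), 'tcp_pos': array([0.21841412, 0.55853851, 0.22161919]), 'ee_rot': array([ 4.58096994e-04,  8.25902981e-01,  5.63811575e-01, -7.50918171e-04]), 'contact_force': array([ 0.95545924, -0.05871789, -0.31150417]), 'moment': array([-0.02780823,  0.0011944 ,  0.04158834]), 'opening': 0.08799186339852927}
```

View pics/top0.png

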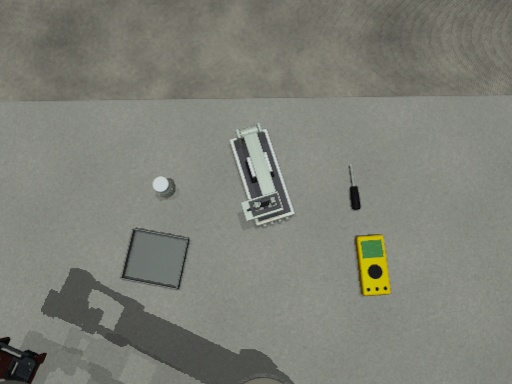

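View pics/side0.png

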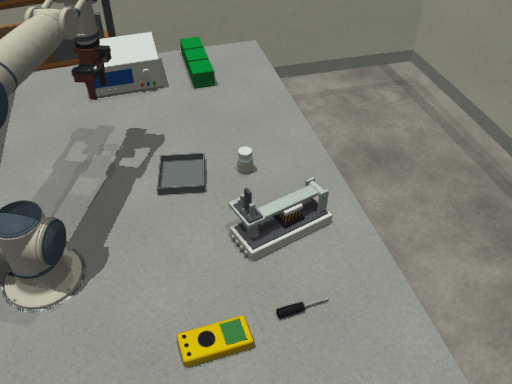

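The top view shows the tray at about (156,259), the jar at (164,187), the fixture nose at (262,207) with its hinge near (250,132), and the meter and screwdriver on the right. The side view shows the nose and keeper fin at about (247,202). I'll zoom in on the nose in both views.

```bash
python3 - <<'E'
import cv2,numpy as np
a=cv2.imread('pics/top0.png')[120:230,222:302];b=cv2.imread('pics/side0.png')[175:260,222:342]
a=cv2.resize(a,None,fx=5,fy=5,interpolation=cv2.INTER_CUBIC);b=cv2.resize(b[:, :62],None,fx=6.4,fy=6.4,interpolation=cv2.INTER_CUBIC)
o=np.zeros((550,800,3),np.uint8);o[:550,:400]=a;b=b[:550,:400];o[:b.shape[0],400:400+b.shape[1]]=b;cv2.imwrite('pics/z.png',o)
E
```

```text
(no output)
```

View pics/z.png

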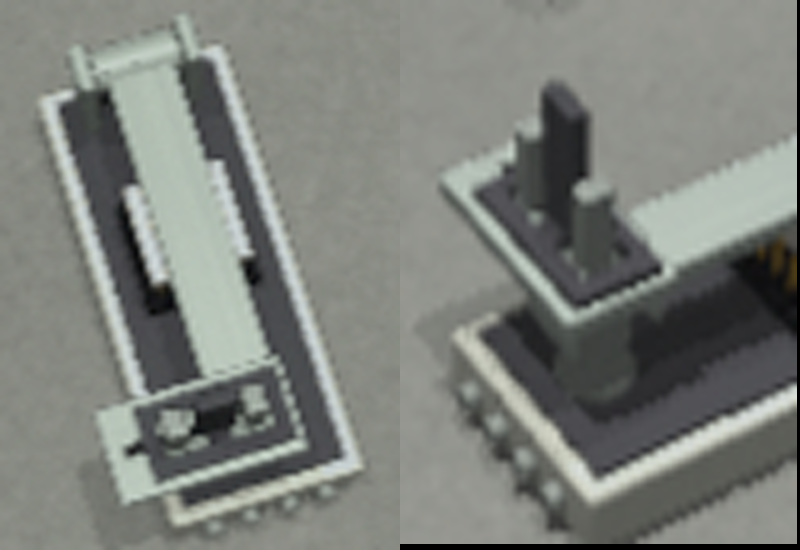

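The zoom shows the base's white rim, the T-shaped nose with the keeper on it, the dark fin between the two light posts, and the latch side towards world +y. I'll turn these pixels into points.

```bash
python3 - <<'E'
from h import *
t=dict(np.load('top0.npz'));s=dict(np.load('side0.npz'))
T=lambda x,y,z:onz(t,x/5+222,y/5+120,z)
S=lambda x,y,z:onz(s,(x-400)/6.4+222,y/6.4+175,z)
B=[T(*p,.04)[:2] for p in[(40,97),(220,47),(362,467),(173,523)]]
B=np.array(B);c=B.mean(0)
print('base',B.round(3),c,[np.linalg.norm(B[i]-B[(i+1)%4]).round(3) for i in range(4)])
ex=(B[0]+B[1]-B[2]-B[3]);ex/=np.linalg.norm(ex);ey=np.array([-ex[1],ex[0]]);print('yaw',np.degrees(np.arctan2(ex[1],ex[0])))
F=lambda x,y:c+ex*x+ey*y
for n,p in[('fixed',F(-.1,0)),('latch',F(-.1,.045)),('keeper',F(-.1,.0225))]:print(n,p.round(4))
print('nose',[T(*p,.107)[:2].round(3) for p in[(97,412),(275,360),(305,442),(122,503)]],'pred',[F(-.1+a,b).round(3) for a,b in[(.028,.084),(.028,-.024),(-.028,-.024),(-.028,.084)]])
print('side fin',S(565,90,.185).round(4),'latch',S(531,128,.152).round(4),'fixed',S(593,187,.152).round(4))
print('top posts',T(175,421,.152).round(4),T(254,398,.152).round(4))
# tray
im=t['image'];m=(im.max(2)<75).astype(np.uint8);m[:215]=0;m[300:]=0;m[:,:115]=0;m[:,200:]=0
n,l,st,_=cv2.connectedComponentsWithStats(m);k=[i for i in range(1,n) if st[i,2]>50 and st[i,3]>45];print(st[1:].tolist()[:6])
for i in k:
    r=cv2.boxPoints(cv2.minAreaRect(np.argwhere(l==i)[:,::-1].astype(np.float32)));R=np.array([onz(t,*q,.03)[:2] for q in r]);print('tray',R.round(3),R.mean(0),[np.linalg.norm(R[j]-R[(j+1)%4]).round(3) for j in range(4)])
o=bot.observe();from scipy.spatial.transform import Rotation as Q
print(Q.from_quat(np.roll(o['ee_rot'],-1)).as_matrix().round(3))
E
```

```text
base [[ 0.795  0.094]
 [ 0.826 -0.016]
 [ 0.565 -0.096]
 [ 0.533  0.015]] [ 0.67958581 -0.00088795] [np.float64(0.115), np.float64(0.273), np.float64(0.116), np.float64(0.274)]
yaw 17.00433386609837
fixed [ 0.584  -0.0301]
latch [0.5708 0.0129]
keeper [ 0.5774 -0.0086]
nose [array([0.587, 0.056]), array([ 0.615, -0.044]), array([ 0.569, -0.06 ]), array([0.535, 0.042])] pred [array([0.586, 0.058]), array([ 0.618, -0.045]), array([ 0.564, -0.061]), array([0.533, 0.042])]
side fin [ 0.5812 -0.0048  0.185 ] latch [0.5702 0.0116 0.152 ] fixed [ 0.5859 -0.0301  0.152 ]
top posts [0.573  0.0122 0.152 ] [ 0.5852 -0.0302  0.152 ]
[[141, 229, 2, 1, 2], [121, 230, 55, 58, 254], [137, 230, 4, 2, 4], [143, 231, 2, 1, 2], [152, 231, 1, 1, 1], [147, 232, 4, 1, 4]]
tray [[0.385 0.407]
 [0.522 0.38 ]
 [0.482 0.222]
 [0.347 0.252]] [0.43382052 0.31535178] [np.float64(0.14), np.float64(0.164), np.float64(0.139), np.float64(0.16)]
[[ 0.364  0.931 -0.001]
 [ 0.931 -0.364 -0.002]
 [-0.002 -0.    -1.   ]]
```

```bash
cat >> h.py <<'E'
from scipy.spatial.transform import Rotation as Q
def rem(p,yaw):
    o=bot.observe();R=Q.from_quat(np.roll(o['ee_rot'],-1)).as_matrix()
    y=np.degrees(np.arctan2(R[1,0],R[0,0]));s=-((yaw-y+180)%360-180)
    print('units',(R.T@(np.array(p)-o['tcp_pos'])/.025).round(2),'spin',round(s/8,2),'tcp',o['tcp_pos'].round(4),'F',np.round(o['contact_force'],1),'open',round(o['opening'],4),'t',round(o['clock'],2),'tilt',np.degrees(np.arccos(-R[2,2])).round(2))
E
python3 -m handwheel '[[-1.1,1.5,0,1,1],[-2.2,3,0,2,1],[-3.3,4.5,0,3,1],[-4.4,6,0,4,1],[-5.5,7.5,0,5,1]]'
python3 -c "
from h import *
rem([.5775,-.0085,.223],17)"
```

```text
clock: 0.6
tcp_pos: [0.3435, 0.3607, 0.2222]
ee_rot: [0.0, 0.97, 0.245, -0.0]
contact_force: [0.5, 0.3, -0.1]
opening: 0.0881
units [ 1.23 17.44 -0.03] spin 1.42 tcp [0.3435 0.3607 0.2222] F [ 0.5  0.3 -0.1] open 0.0881 t 0.6 tilt 0.03
```

```bash
python3 -m handwheel '[[0.12,1.8,0,0.5,1],[0.25,3.6,0,1,1],[0.4,5.4,0,1.42,1],[0.5,7.2,0,1.42,1],[0.63,9,0,1.42,1]]' >/dev/null
python3 -c "
from h import *
rem([.5775,-.0085,.223],17)"
```

```text
units [ 2.16  8.18 -0.03] spin 0.03 tcp [0.4652 0.1707 0.2223] F [1.  0.5 0. ] open 0.0877 t 1.1 tilt 0.02
```

```bash
python3 -m handwheel '[[0.43,1.64,0,0,1],[0.86,3.3,0,0,1],[1.3,4.9,0,0,1],[1.7,6.5,0,0,1],[2.16,8.18,0,0,1]]' >/dev/null
python3 -m handwheel '[[0,0,0.2,0,1],[0,0,0.2,0,1]]' >/dev/null
python3 - <<'E'
from h import *
rem([.5775,-.0085,.148],17)
c=cap('side');print(proj(c,bot.observe()['tcp_pos']))
cv2.imwrite('pics/s1.png',cv2.resize(c['image'][120:260,190:330],None,fx=4.2,fy=4.2,interpolation=cv2.INTER_CUBIC))
E
```

```text
units [0.02 0.06 2.71] spin 0.02 tcp [ 0.5767 -0.0072  0.2158] F [ 0.5  1.  -1.2] open 0.0878 t 1.8 tilt 0.19
[246.00527185 180.67651379]
```

View pics/s1.png

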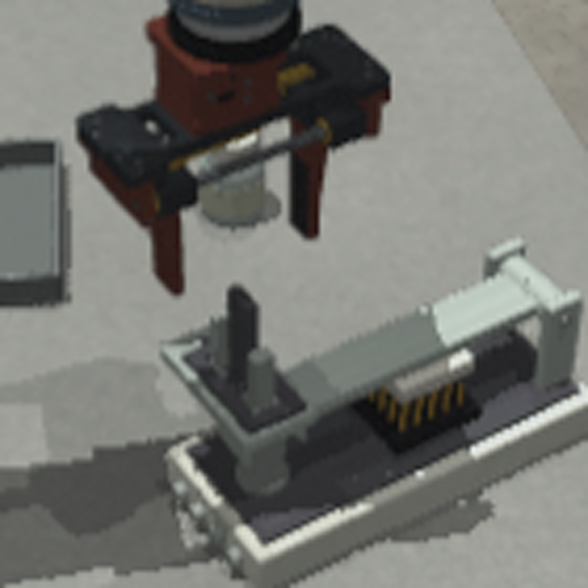

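The side view shows the open jaws straddling the fin: its top is at crop (242,290) and the fingertip midpoint at about (242,262). I'll descend and grip.

```bash
python3 -m handwheel '[[0,0,1,0,1],[0,0,2,0,1],[0,0,2.7,0,1],[0,0,2.7,0,0.5],[0,0,2.7,0,0.5]]' 20
python3 -m handwheel '[[0,0,0,0,0],[0,0,0,0,0],[0,0,0,0,0],[0,0,0,0,0],[0,0,0,0,0]]' 30
python3 -c "
from h import *
rem([.5775,-.0085,.148],17)"
```

```text
clock: 2.35
tcp_pos: [0.5767, -0.0055, 0.1509]
ee_rot: [-0.0, 0.989, 0.151, 0.0]
contact_force: [0.4, -0.5, -0.4]
opening: 0.0751
clock: 2.85
tcp_pos: [0.5771, -0.0068, 0.1504]
ee_rot: [0.0, 0.989, 0.15, 0.0]
contact_force: [0.2, -0.3, 0.4]
opening: 0.0352
units [-0.01  0.07  0.09] spin 0.03 tcp [ 0.5771 -0.0068  0.1504] F [ 0.2 -0.3  0.4] open 0.0352 t 2.85 tilt 0.02
```

```bash
python3 -m handwheel '[[0,0,0,0,0],[0,0,0,0,0],[0,0,0,0,0],[0,0,0,0,0],[0,0,0,0,0]]' 30
python3 -m handwheel '[[0,0,0,0,0],[0,0,0,0,0]]' 30
```

```text
clock: 3.35
tcp_pos: [0.5769, -0.0067, 0.1498]
ee_rot: [-0.0, 0.989, 0.15, -0.0]
contact_force: [-0.1, 0.3, -0.5]
opening: 0.0098
clock: 3.55
tcp_pos: [0.577, -0.0067, 0.1499]
ee_rot: [-0.0, 0.989, 0.15, -0.0]
contact_force: [0.6, 0.2, -1.5]
opening: 0.0097
```

```bash
python3 -m handwheel '[[0,0,-0.4,0,0],[0,0,-0.9,0,0],[0,0,-1.5,0,0],[0,0,-2.3,0,0],[0,0,-3.2,0,0]]'
python3 - <<'E'
from h import *
t=dict(np.load('top0.npz'))
rem([.437,.315,.228],17)
for z in(0,.005,.03):print(z,[onz(t,u,v,z).round(3)[:2] for u,v in[(134,229),(190,237),(179,290),(122,279)]])
E
```

```text
clock: 4.05
tcp_pos: [0.5771, -0.0067, 0.2322]
ee_rot: [0.0, 0.989, 0.15, 0.0]
contact_force: [0.8, -0.0, -1.2]
opening: 0.0097
units [ -1.53 -13.95   0.16] spin 0.04 tcp [ 0.5771 -0.0067  0.2322] F [ 0.8 -0.  -1.2] open 0.0097 t 4.05 tilt 0.05
0 [array([0.527, 0.387]), array([0.502, 0.216]), array([0.346, 0.244]), array([0.379, 0.414])]
0.005 [array([0.527, 0.385]), array([0.501, 0.215]), array([0.347, 0.243]), array([0.379, 0.413])]
0.03 [array([0.524, 0.377]), array([0.499, 0.211]), array([0.347, 0.238]), array([0.379, 0.404])]
```

```bash
python3 -m handwheel '[[-0.1,-0.9,0,0,0],[-0.25,-2.4,0,0,0],[-0.4,-4,0,0,0],[-0.6,-5.6,0,0,0],[-0.75,-7.1,0,0,0]]'
python3 -m handwheel '[[-0.2,-1.5,0,0.8,0],[-0.35,-3,0,1.6,0],[-0.5,-4.5,0,2.4,0],[-0.65,-5.8,0,3.1,0],[-0.75,-6.5,0,3.4,0]]'
python3 -m handwheel '[[0,0,0,0,0],[0,0,0,0,0]]'
python3 - <<'E'
from h import *
rem([.437,.310,.055],-10)
c=cap('top');cv2.imwrite('pics/t1.png',cv2.resize(c['image'][200:310,100:230],None,fx=3,fy=3))
d=cap('side');cv2.imwrite('pics/s2.png',np.vstack([cv2.resize(c['image'][205:305,100:230],(520,400))[:290],cv2.resize(d['image'][110:210,130:260],None,fx=4,fy=4,interpolation=cv2.INTER_CUBIC)[:300]]))
E
```

```text
clock: 4.55
tcp_pos: [0.5058, 0.1587, 0.2322]
ee_rot: [-0.0, 0.989, 0.15, 0.001]
contact_force: [0.6, -0.3, -1.3]
opening: 0.01
clock: 5.05
tcp_pos: [0.4392, 0.3092, 0.2321]
ee_rot: [-0.001, 0.996, -0.087, 0.001]
contact_force: [-0.2, 0.2, -1.8]
opening: 0.0098
clock: 5.25
tcp_pos: [0.4405, 0.3068, 0.2314]
ee_rot: [-0.0, 0.996, -0.086, 0.001]
contact_force: [-0.4, 0.1, -0.5]
opening: 0.0099
units [-0.17 -0.1   7.06] spin 0.02 tcp [0.4405 0.3068 0.2314] F [-0.4  0.1 -0.5] open 0.0099 t 5.25 tilt 0.09
```

View pics/s2.png

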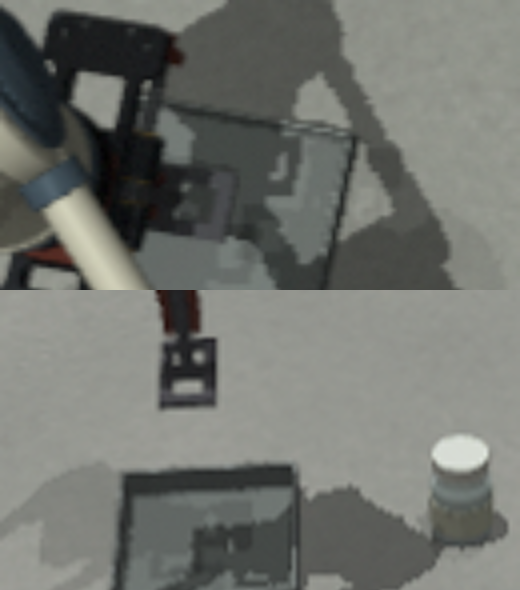

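The keeper hangs level in the jaws (side crop around (188,372)) above the tray. I'll lower it.

```bash
python3 -m handwheel '[[-0.15,-0.1,1.6,0,0],[-0.15,-0.1,3.2,0,0],[-0.15,-0.1,4.8,0,0],[-0.15,-0.1,6,0,0],[-0.15,-0.1,6.7,0,0]]'
python3 -m handwheel '[[0,0,0.2,0,0],[0,0,0.4,0,0],[0,0,0.4,0,0],[0,0,0.4,0,0]]'
```

```text
clock: 5.85
tcp_pos: [0.4363, 0.3079, 0.0594]
ee_rot: [0.001, 0.996, -0.087, -0.002]
contact_force: [-0.5, 0.0, -1.5]
opening: 0.0102
clock: 6.25
tcp_pos: [0.4378, 0.3102, 0.0541]
ee_rot: [-0.001, 0.996, -0.087, 0.001]
contact_force: [0.0, -0.3, -2.1]
opening: 0.0099
```

```bash
for i in 1 2 ; do python3 -m handwheel '[[0,0,0.1,0,0],[0,0,0.1,0,0]]' | grep -E "tcp|force"; done
```

```text
tcp_pos: [0.4372, 0.3101, 0.0506]
contact_force: [0.1, 0.2, -1.1]
tcp_pos: [0.4368, 0.3099, 0.0473]
contact_force: [0.3, -0.6, -1.0]
```

```bash
for i in 1 2 ; do python3 -m handwheel '[[0,0,0.06,0,0],[0,0,0.06,0,0]]' | grep -E "tcp|force"; done
```

```text
tcp_pos: [0.4371, 0.31, 0.0468]
contact_force: [-0.3, -1.3, 3.0]
tcp_pos: [0.4372, 0.31, 0.0468]
contact_force: [-4.8, -3.5, 10.1]
```

The keeper is on the tray floor. Releasing it now.

```bash
python3 -m handwheel '[[0,0,-0.06,0,0],[0,0,-0.06,0,0.2],[0,0,-0.06,0,0.4],[0,0,-0.06,0,0.4],[0,0,-0.06,0,0.4]]'
python3 -m handwheel '[[0,0,-0.5,0,0.4],[0,0,-1.5,0,0.4],[0,0,-3,0,0.4],[0,0,-5,0,0.4],[0,0,-6.5,0,0.4]]'
python3 -c "
from h import *
rem([.571,.0125,.215],-73)"
```

```text
clock: 7.55
tcp_pos: [0.4369, 0.3099, 0.0458]
ee_rot: [0.0, 0.996, -0.086, -0.0]
contact_force: [0.6, -0.3, -0.4]
opening: 0.0346
clock: 8.05
tcp_pos: [0.4371, 0.31, 0.2128]
ee_rot: [-0.001, 0.996, -0.086, 0.001]
contact_force: [0.9, -0.4, 0.2]
opening: 0.035
units [ 7.32 10.8  -0.09] spin 7.89 tcp [0.4371 0.31   0.2128] F [ 0.9 -0.4  0.2] open 0.035 t 8.05 tilt 0.19
```

```bash
python3 -m handwheel '[[0.8,1.2,0,0.8,0.4],[1.8,2.6,0,1.7,0.4],[2.8,4.1,0,2.6,0.4],[3.7,5.5,0,3.5,0.4],[4.3,6.4,0,4.4,0.4]]' >/dev/null
python3 - <<'E'
from h import *
c=cap('top');d=cap('side');np.savez('top1.npz',**c);np.savez('side1.npz',**d)
a=cv2.resize(c['image'][190:225,235:300],None,fx=8,fy=8,interpolation=cv2.INTER_CUBIC)
b=cv2.resize(d['image'][145:235,150:280],None,fx=4,fy=4,interpolation=cv2.INTER_CUBIC)
o=np.vstack([np.hstack([a,np.zeros((a.shape[0],280,3),np.uint8)])[:220],np.hstack([b,np.zeros((b.shape[0],280,3),np.uint8)])[:, :800]])
x=cv2.resize(c['image'][225:295,118:195],None,fx=3.6,fy=3.6);o[230:230+x.shape[0],521:521+x.shape[1]]=x
cv2.imwrite('pics/v.png',o);rem([.571,.0125,.215],-73)
E
```

```text
units [ 4.91  1.76 -0.22] spin 3.43 tcp [0.5164 0.1308 0.2094] F [-0.1 -0.2 -1. ] open 0.0355 t 8.65 tilt 0.07
```

View pics/v.png

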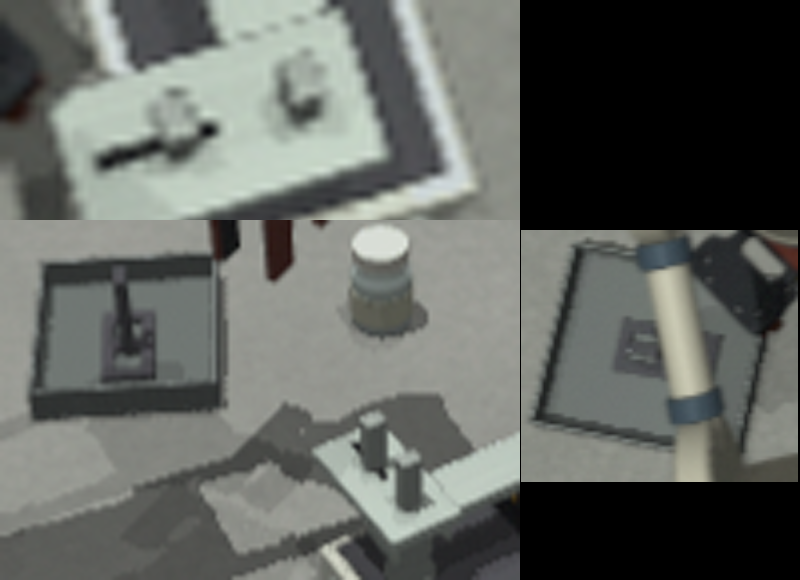

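The keeper stands upright inside the tray. Both posts are clear: latch post top at side (243.5,194.5) and top (256.9,202.9), fixed post top at side (252.2,204.2).

```bash
python3 - <<'E'
from h import *
c=dict(np.load('top1.npz'));d=dict(np.load('side1.npz'))
print(tri(c,(256.9,202.9),d,(243.5,194.5)),tri(c,(272.9,198.7),d,(252.2,204.2)))
print(onz(d,243.5,194.5,.152),onz(d,252.2,204.2,.152),onz(c,256.9,202.9,.152),onz(c,272.9,198.7,.152))
E
python3 -m handwheel '[[1,0.4,0,0.8,0.4],[2,0.8,0,1.7,0.4],[3.1,1.1,0,2.6,0.4],[4.1,1.5,0,3.43,0.4],[4.91,1.76,0,3.43,0.4]]' >/dev/null
python3 -m handwheel '[[0,0,0.2,0,0.38],[0,0,0.2,0,0.38]]' >/dev/null
python3 -c "
from h import *
rem([.571,.0125,.121],-73)"
```

```text
(array([0.57489751, 0.0124942 , 0.15248539]), np.float64(0.003131971044026718)) (array([ 0.58675798, -0.03039614,  0.15239554]), np.float64(0.0015872735785955152))
[0.57341201 0.01281255 0.152     ] [ 0.58604603 -0.03009554  0.152     ] [0.57657526 0.01239912 0.152     ] [ 0.58764114 -0.03046827  0.152     ]
units [0.17 0.02 3.28] spin 0.07 tcp [0.5704 0.0167 0.2031] F [-0.2 -0.2 -0.1] open 0.0333 t 9.35 tilt 0.09
```

```bash
python3 -m handwheel '[[0.19,-0.05,0.5,0,0.38],[0.19,-0.05,1.2,0,0.38],[0.19,-0.05,2,0,0.38],[0.19,-0.05,2.7,0,0.38],[0.19,-0.05,3.2,0,0.38]]'
python3 -m handwheel '[[0,0,0,0,0.38],[0,0,0,0,0.2],[0,0,0,0,0],[0,0,0,0,0],[0,0,0,0,0]]' 20
python3 -m handwheel '[[0,0,0,0,0],[0,0,0,0,0],[0,0,0,0,0],[0,0,0,0,0],[0,0,0,0,0]]' 60
```

```text
clock: 9.85
tcp_pos: [0.5725, 0.0126, 0.1215]
ee_rot: [0.0, 0.807, -0.591, -0.001]
contact_force: [0.5, -0.1, 0.4]
opening: 0.0331
clock: 10.35
tcp_pos: [0.5735, 0.0134, 0.125]
ee_rot: [-0.002, 0.806, -0.591, -0.001]
contact_force: [-2.4, 5.1, 2.8]
opening: 0.0119
clock: 10.85
tcp_pos: [0.5735, 0.0134, 0.125]
ee_rot: [-0.002, 0.806, -0.591, -0.0]
contact_force: [-1.9, 5.8, 2.6]
opening: 0.0117
```

```bash
python3 -m handwheel '[[-0.15,0,0,0,0],[-0.3,0,0,0,0],[-0.45,0,0,0,0],[-0.6,0,0,0,0],[-0.7,0,0,0,0]]'
python3 -m handwheel '[[-0.06,0,0,0,0],[-0.06,0,0,0,0]]'
python3 -c "
from h import *
rem([.5735,.0134,.125],-73)"
```

```text
clock: 11.35
tcp_pos: [0.569, 0.0278, 0.125]
ee_rot: [-0.0, 0.806, -0.592, 0.002]
contact_force: [2.5, -4.7, 6.0]
opening: 0.0118
clock: 11.55
tcp_pos: [0.5686, 0.0291, 0.125]
ee_rot: [-0.0, 0.806, -0.592, 0.002]
contact_force: [3.6, -5.1, 5.7]
opening: 0.0116
units [0.66 0.   0.  ] spin 0.05 tcp [0.5686 0.0291 0.125 ] F [ 3.6 -5.1  5.7] open 0.0116 t 11.55 tilt 0.21
```

```bash
python3 -m handwheel '[[-0.08,0,0,0,0],[-0.1,0,0,0,0],[-0.1,0,0,0,0]]'
python3 -m handwheel '[[0,-0.04,-0.2,0,0],[0,-0.1,-0.44,0,0],[0,-0.16,-0.66,0,0],[0,-0.22,-0.87,0,0],[0,-0.29,-1.09,0,0]]'
python3 -c "
from h import *
rem([.5735,.0134,.125],-73)"
```

```text
clock: 11.85
tcp_pos: [0.5681, 0.0309, 0.125]
ee_rot: [-0.0, 0.806, -0.592, 0.002]
contact_force: [4.0, -7.0, 5.1]
opening: 0.0116
clock: 12.35
tcp_pos: [0.5722, 0.0322, 0.1474]
ee_rot: [0.004, 0.806, -0.593, -0.002]
contact_force: [1.7, -9.0, -8.3]
opening: 0.0117
units [0.73 0.17 0.9 ] spin 0.04 tcp [0.5722 0.0322 0.1474] F [ 1.7 -9.  -8.3] open 0.0117 t 12.35 tilt 0.46
```

```bash
python3 -m handwheel '[[0,-0.07,-0.21,0,0],[0,-0.15,-0.42,0,0],[0,-0.23,-0.62,0,0],[0,-0.32,-0.83,0,0],[0,-0.42,-1.03,0,0]]'
python3 -m handwheel '[[0,-0.1,-0.2,0,0],[0,-0.2,-0.4,0,0],[0,-0.35,-0.65,0,0],[0,-0.5,-0.9,0,0],[0,-0.55,-1.0,0,0]]'
python3 -m handwheel '[[0,0,0,0,0],[0,0,0,0,0],[0,0,0,0,0],[0,0,0,0,0]]'
python3 - <<'E'
from h import *
rem([.5735,.0134,.125],-73)
c=cap('top');d=cap('side');np.savez('side2.npz',**d)
b=cv2.resize(d['image'][130:260,150:345],None,fx=4,fy=4,interpolation=cv2.INTER_CUBIC)
cv2.imwrite('pics/w.png',b)
E
```

```text
clock: 12.85
tcp_pos: [0.5812, 0.035, 0.1731]
ee_rot: [0.005, 0.805, -0.593, -0.003]
contact_force: [-2.8, -9.3, -5.1]
opening: 0.0116
clock: 13.35
tcp_pos: [0.5945, 0.039, 0.1991]
ee_rot: [0.005, 0.805, -0.593, -0.002]
contact_force: [-3.2, -10.7, -3.9]
opening: 0.0111
clock: 13.75
tcp_pos: [0.5943, 0.0389, 0.1986]
ee_rot: [0.005, 0.805, -0.593, -0.003]
contact_force: [-4.1, -10.8, -2.7]
opening: 0.0116
units [0.72 1.07 2.96] spin 0.03 tcp [0.5943 0.0389 0.1986] F [ -4.1 -10.8  -2.7] open 0.0116 t 13.75 tilt 0.62
```

View pics/w.png

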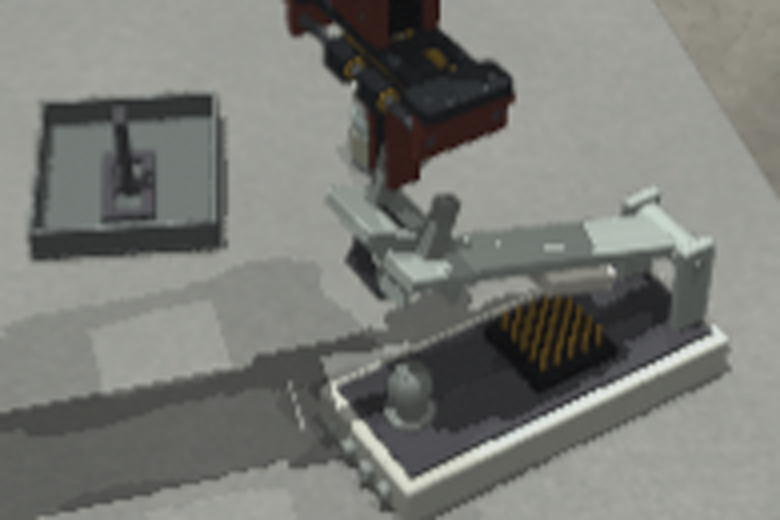

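The arm is raised and the ball is bare (crop (410,390)). The latch post is in the jaws, the fixed post top is at crop (443,203), and the keeper is upright in the tray. I'll check the angle and whether it is steady, then hand in.

```bash
python3 -m handwheel '[[0,0,0,0,0],[0,0,0,0,0],[0,0,0,0,0],[0,0,0,0,0],[0,0,0,0,0]]'; python3 - <<'E'
from h import *
d=dict(np.load('side2.npz'))
ex=np.array([np.cos(.297),np.sin(.297),0]);ey=np.array([-ex[1],ex[0],0]);h=np.array([.5865,-.0303,.1])+.22*ex
o,r=ray(d,150+443/4,130+203/4);p=o+r*((h-o)@ey)/(r@ey);q=p-h
a,z=-q@ex,q[2];print('p',p,'radius',np.hypot(a,z),'vs .226; theta',np.arctan2(z,a)-np.arctan2(.052,.22))
print(bot.observe()['tcp_pos'],np.abs(bot.observe()['dq']).max(),bot.observe()['contact_force'])
E
```

```text
clock: 14.35
tcp_pos: [0.5943, 0.0389, 0.1986]
ee_rot: [0.005, 0.805, -0.593, -0.003]
contact_force: [-5.2, -11.1, -3.9]
opening: 0.0117
p [ 0.61137094 -0.02268819  0.22175897] radius 0.2290360102451767 vs .226; theta 0.32840230591656017
[0.59429402 0.03894569 0.19858889] 0.0023248292173396884 [ -5.23706981 -11.05710713  -3.90557833]
```

The measured angle is about 0.33 rad, inside 0.26–0.55, and the arm is steady.

```bash
python3 -c "
from h import *
print(ticket.hand_in())"
```

```text
the job is handed in; nothing more can be done
None
```

I carried out the whole sequence and handed the job in at about 14.4 s of the 58 s allowed. No verdict was reported.

- **Keeper:** I lifted it by its fin straight off the posts, set it on the tray floor and let go. The last side picture shows it upright inside the walls.
- **Latch and arm:** I gripped the latch post at 60 N and pulled it about 18 mm to its stop with the arm still down. I then raised the arm along its arc.
- **Final hold:** The fingers still hold the post (opening 11.7 mm). The TCP position did not change over the last 0.6 s, and joint speeds were at most 0.002 rad/s.

**Disagreement:** The picture puts the hinge at about 0.33 rad, roughly 71 mm up. The tool's rise of 74 mm suggests about 0.355 rad. Both are within 0.26 to 0.55 rad but a little under the 80 mm asked for.

**Sideways force:** There is a steady sideways force of about 12 N on the tool against the latch stop. That is more than the 6 N spring alone.

I did not measure the tray or bystander positions again at the end. The tray showed no visible shift in the pictures, and no contact with it or the bystanders was planned or seen.

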